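Finish the slat crib and hold the push gauge on its load spot

ROBOT

A 6-joint arm with a two-finger parallel gripper is mounted at the origin on the work surface. World frame = base frame: x ahead of the robot, y to its left, z up, the work surface at z = 0. Lengths are in m, angles in rad, forces in N, time in s.
With the tool pointing down it reaches from about 0.375 to 0.925 m from the base axis. Payload 5.7 kg.
Tool frame: the origin (TCP) lies at the very end of the fingers, on their centre line; the grasp point (between the pads) lies 19 mm behind it; z points along the fingers, y is the line along which they close (so a half turn about z gives the same grasp; the last joint's range is limited). The gripper opens to 88 mm and grips with 3 to 60 N. Pads are 20 mm wide; open, the fingers measure 115 mm over their backs; the gripper's body (75 mm by 178 mm) begins 61 mm behind the grasp point.
Start: joints at [-1.396, 0.359, 1.51, -0, 1.272, -0.115], TCP at [0.171, -0.575, 0.223] pointing down, gripper open.
Joint ranges: [-2.97, 2.97], [-1.01, 2.36], [0.21, 2.38], [-0.96, 4.11], [0.2, 2.71], [-2.98, 2.98]. Speed limits (rad/s): [2.39, 2.39, 3.14, 3.14, 3.14, 3.14].

INTERFACE

Orientations are given as a 3x3 rotation matrix whose columns are the frame's x, y, z axes.
In Python, from rig import arm gives the robot as it stands.
- The arm moves only by the shell command python3 shift.py 'ROWS' [FORCE]. ROWS is 1 to 12 rows, one to a line, with the numbers parted by commas; each row has 5 numbers: the finger opening in m, then dx, dy, dz in m, then a turn about the tool's z in rad; each row is the pose to reach, as a shift and turn from the pose commanded when the command began, along the tool's axes at that moment; what a row does not reach only later rows make up. A row lasts 1/10 s, in which the tool goes at most 0.05 m and 0.15 rad, less where a joint would pass 70% of its speed; a pose out of reach is approached as far as the arm can. The fingers move at their own pace and stop on an object; FORCE is the grip in N (left out, the last holds). Time passes only in rows, so rows that do not move let the fingers close. It prints the time, the measured TCP pose, the force, the opening and the grip force at its end. Input that does not fit is refused with a message, and nothing moves.
- arm.get_state(): the state, without advancing time (a new reading comes with each control period).
- arm.camera(name): name is "side" or "top"; returns the picture (480x640x3 uint8, blue, green, red); there is no depth.
- arm.get_calibration(name): a dict with "fovy" (degrees; the focal length in pixels is half the picture's height over the tangent of half this angle, whatever the lens; pixels are square), "cx", "cy" (the principal point, pixels), "R" (3x3) and "t" (3): a world point X has camera coordinates R X + t. Camera axes: x right, y down, z forward; pixel columns grow to the right and rows downward; lengths in m; the calibration is good to about 2 mm. A picture is of the moment at which its call begins. get_calibration takes no time and is no camera call.
- arm.hand_in(): hands the job in; it is judged then, once.
The state is a dict: "time": time; "joint_pos": joint angles; "qvel": joint speeds; "joint_torque": joint torques, N m; "eef_pos": TCP position; "ee_rot": TCP orientation; "force": force on the tool from outside, world axes, zero at the start; "torque": the same for the moment, N m; "gripper_width": finger opening in m; "finger_force": force on a finger pad.
Only numpy, scipy, OpenCV 4.12 (cv2) and the standard library are available. Lean on these libraries where they do the work, as an engineer would, in place of code of your own. Each camera call takes 0.05 s, during which the arm holds its last target. There are 200 camera calls.

TASK

Finish the wooden crib for its load test: lay the plain full-length slat in the empty place of the third layer, straight above the slat below it, then lay the marked slat flat across the middle of the top, crosswise, centred and spot upward, letting go of each. Then take the push gauge from the rack, hold it upright with its foot on the dark spot and press gently straight down until the plunger is about half way in; finish while still holding it there, with the gauge borne by nothing but the gripper and the spot. Leave the other things on the bench where they are.

Things in the scene. Friction and masses are not known exactly. Their poses are not given: they have to be found in the camera images.
- crib: Unfinished tower of crosswise wooden slats (140 x 20 x 15 mm), glued and fixed to the bench. Origin: under the centre of its square grey base board (160 x 160 x 10), z up. Layer 1, z 10 to 25: slats along y at x = -45 and +45. Layer 2, z 25 to 40: slats along x at y = -45 and +45. Layer 3, z 40 to 55: one slat along y at x = +45; its partner at x = -45 is missing.
- crib_gap (a point): Empty place of layer 3, on the side nearer the robot: where the underside's centre of the plain slat belongs (crib x -45, y 0, z 40 mm). The slat lies along the crib's y.
- crib_top (a point): Middle of the top: where the underside's centre of the marked slat belongs, on layer 3 (crib x 0, y 0, z 55 mm). The slat lies along the crib's x. Its spot is then at z 70.
- slat_plain: The plain one: bare wooden slat 140 long x 20 wide x 15 thick (mm), lying flat on the bench at the robot's left. Origin: centre of the underside; x along its length, y across, z up. 20 to 45 g. No mark.
- slat_marked: The marked one: same as the plain slat but with a dark round spot, 12 mm across, at the middle of its upper face; bare wooden slat 140 long x 20 wide x 15 thick (mm), lying flat on the bench at the robot's left. Origin: centre of the underside; x along its length, y across, z up. 20 to 45 g. 
- spot (a point): Centre of the dark spot, on the upper face of the marked slat (15 mm above its origin).
- rack: White test-tube rack, 250 x 60, 100 mm high, fixed, at the robot's right. Origin: centre of its underside, x along its length. Its top plate (8 thick, upper face at z = 100) has a 25 mm hole at x = -60, in which the gauge hangs upright, and narrower holes at x = +30, +65, +100; glass tubes in the first and last stand 42 mm above the plate.
- gauge: Spring push gauge, 0.145 kg, hanging upright in the rack on its flange. z up its axis; origin at the flange's underside (100 mm above the bench at the start). Flange 34 mm across, z 0 to 5. Above it a black square grip 22 x 22 (sides along x and y), z 5 to 45. Below, a barrel 18 thick, to z = -50, and the sprung plunger with a 12 mm rubber foot, ending at z = -78 when out.
- gauge_tip (a point): Centre of the end of the plunger's rubber foot, on the gauge's axis; moves with the plunger.
- plunger (a joint): How far the plunger is pushed into the barrel (m): 0 fully out, 0.016 at its stop. Spring: 1.2 N to start, 0.3 N more per mm (3.6 N at half way, 0.008).
- offcut: Bystander: short slat 60 x 20 x 15 mm on the bench. Origin under its centre.
- tube0: Bystander: glass tube 15 mm thick, 130 long, in the rack's hole at x = +30. Origin under its centre.
- tube1: Bystander: the like tube in the rack's hole at x = +100.
- brown_bottle: Bystander: brown jar 64 mm across, 95 high, behind the crib. Origin under its centre.
- clear_jar: Bystander: clear jar 56 mm across, 85 high, behind the crib. Origin under its centre.
- dish: Bystander: white dish 84 mm across, 18 high. Origin under its centre.
- spoon: Bystander: yellow plastic spoon, 150 long, lying near the robot. Origin near its middle.

How it is judged:
By the outcome, as a careful person would: the job done as asked, in the order asked, and still so for the second after the job is handed in, while the arm keeps its last pose, push and grip.
It also fails if it takes over 67 s, if anything falls off the work surface, if the arm or the gripper's body presses on something with over 40 N, if the wrist force passes 120 N, or if a joint passes its speed limit or range.

## Working session

There is one attempt and no reset: what is moved stays moved. The work goes in short steps, Python scripts to look and compute and a shell command to move; the robot and the scene stay as the last step left them, time stands still between calls to the robot, and variables do not carry over. Pictures are saved under pics/ and viewed, at most 10 in all, crops included, and the job is handed in when it is done.

```bash
ls; mkdir -p pics; python3 - <<'E'
from rig import arm
import cv2,numpy as np
for n in("side","top"):
    cv2.imwrite(f"pics/{n}0.png",arm.camera(n)); c=arm.get_calibration(n); print(n,c)
s=arm.get_state();print({k:np.round(v,4).tolist() for k,v in s.items()})
E
```

```text
pics
rig.py
shift.py
side {'fovy': 57.12662688291477, 'cx': 319.10765982455194, 'cy': 236.82620077206943, 'R': array([[ 0.99630353, -0.08569848,  0.00592005],
       [-0.04343282, -0.56199627, -0.82599866],
       [ 0.07411387,  0.82268825, -0.563641  ]]), 't': array([-0.55412978,  0.08490109,  0.95367656])}
top {'fovy': 49.77459240188117, 'cx': 324.8045040600135, 'cy': 239.0102944465545, 'R': array([[ 0.02276352, -0.99974008,  0.00126351],
       [-0.98350038, -0.0226206 , -0.17948625],
       [ 0.17946818,  0.00284308, -0.98375967]]), 't': array([-0.03127412,  0.53954832,  0.92431726])}
{'time': 0.1, 'joint_pos': [-1.3961, 0.3595, 1.5113, 0.0, 1.2725, -0.1151], 'qvel': [-0.0, -0.0001, -0.003, 0.0012, 0.0009, 0.0005], 'joint_torque': [-0.0006, -51.6358, -27.1408, 0.0677, 0.0277, -0.0], 'eef_pos': [0.1713, -0.5744, 0.2219], 'ee_rot': [[0.9583, 0.2858, -0.0003], [0.2858, -0.9583, 0.0017], [0.0002, -0.0017, -1.0]], 'force': [-0.2178, -0.1053, 0.2796], 'torque': [0.0346, 0.0088, 0.0346], 'finger_force': 0.0, 'gripper_width': 0.0879}
```

View pics/side0.png

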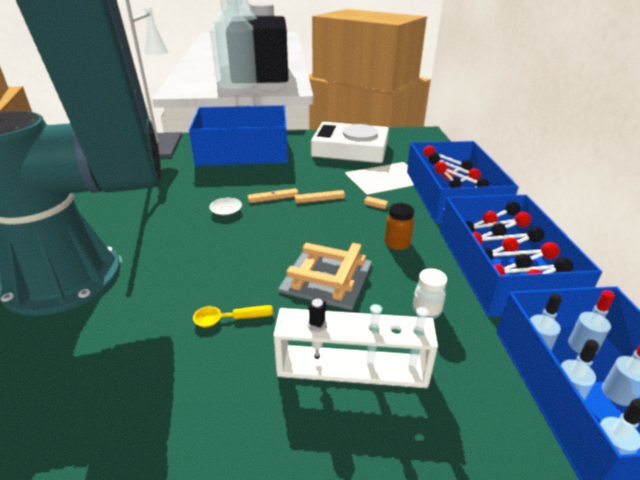

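View pics/top0.png

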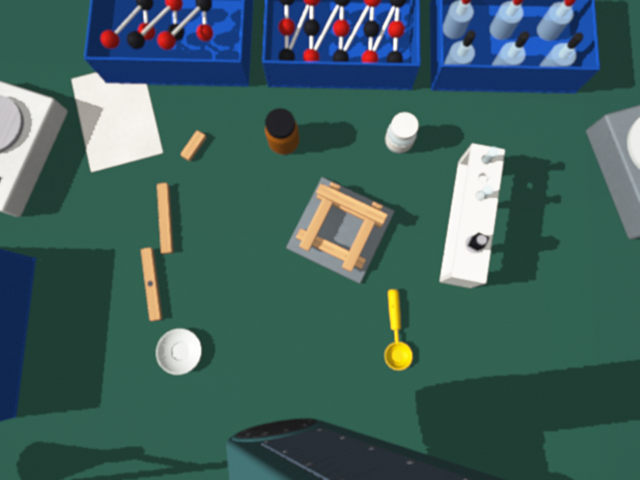

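Side: plain slat near (320,197), marked (273,195), crib (325,275), gauge grip (317,313). Top: plain (165,218), marked (150,284), crib (340,230), gauge (479,242). I'll enlarge these spots to get corner positions.

```bash
python3 - <<'E'
import cv2,numpy as np
t=cv2.imread("pics/top0.png");s=cv2.imread("pics/side0.png")
def crop(im,x,y,w,h,k):
    o=cv2.resize(im[y:y+h,x:x+w],None,fx=k,fy=k,interpolation=cv2.INTER_CUBIC)
    for i in range(0,w,10):
        cv2.line(o,(i*k,0),(i*k,4 if (x+i)%50 else 12),(255,255,255),1)
    for j in range(0,h,10):
        cv2.line(o,(0,j*k),(4 if (y+j)%50 else 12,j*k),(255,255,255),1)
    return o
# crib top: 280..400 x170..290 ; side 270..390 x 230..310
a=crop(t,280,170,120,120,5); b=crop(s,270,230,100,80,5)[:, :]
c=np.zeros((600,800,3),np.uint8)
cv2.imwrite("pics/cribtop.png",crop(t,280,170,120,120,5))
cv2.imwrite("pics/cribside.png",crop(s,270,230,112,80,7))
# gauge top+side
g1=crop(t,435,140,80,150,4);g2=crop(s,265,290,110,100,4)
c[:600,:320]=g1;c[:400,325:765]=g2
cv2.imwrite("pics/gauge.png",c)
# masks of slats
for n,im,rois in(("top",t,[(150,175,30,85),(130,240,40,90)]),("side",s,[(293,182,60,30),(240,182,58,30)])):
    hsv=cv2.cvtColor(im,cv2.COLOR_BGR2HSV)
    for r in rois:
        print(n,hsv[r[1]+r[3]//2-2,r[0]:r[0]+r[2]:3].tolist())
E
```

```text
top [[80, 124, 97], [80, 126, 97], [81, 126, 97], [16, 111, 207], [16, 115, 233], [17, 116, 234], [15, 123, 201], [45, 54, 66], [82, 121, 61], [81, 119, 62]]
top [[80, 126, 99], [79, 122, 98], [79, 125, 98], [80, 128, 98], [80, 130, 98], [16, 111, 202], [7, 36, 121], [129, 18, 101], [15, 120, 230], [20, 88, 81], [80, 136, 62], [79, 120, 64], [79, 123, 62], [79, 125, 98]]
side [[15, 139, 193], [19, 127, 242], [20, 117, 239], [21, 120, 242], [21, 117, 250], [22, 113, 251], [22, 115, 251], [21, 118, 251], [21, 118, 251], [21, 115, 250], [19, 127, 242], [18, 129, 241], [18, 136, 237], [16, 141, 223], [16, 140, 211], [16, 140, 211], [16, 143, 204], [21, 110, 156], [79, 144, 115], [80, 150, 114]]
side [[79, 147, 113], [79, 143, 116], [74, 109, 119], [19, 119, 235], [21, 119, 244], [22, 110, 251], [23, 116, 251], [22, 118, 251], [22, 114, 252], [19, 129, 245], [18, 131, 239], [16, 137, 225], [16, 140, 211], [16, 143, 209], [16, 143, 201], [16, 142, 197], [16, 143, 194], [16, 147, 184], [16, 138, 215], [20, 123, 241]]
```

View pics/cribtop.png

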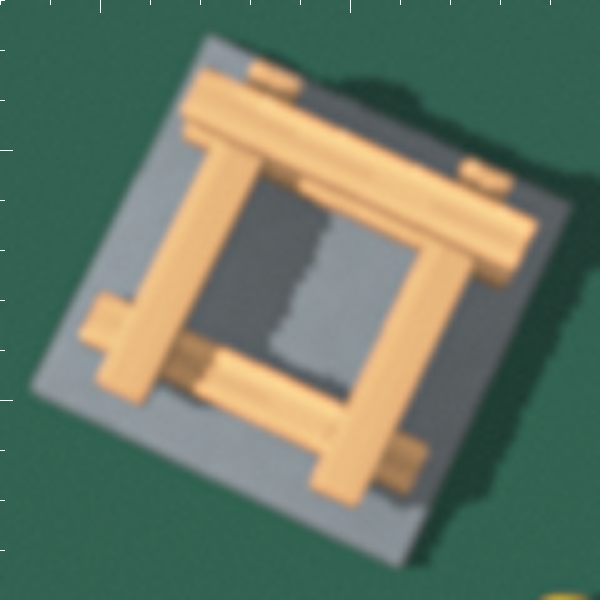

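View pics/cribside.png

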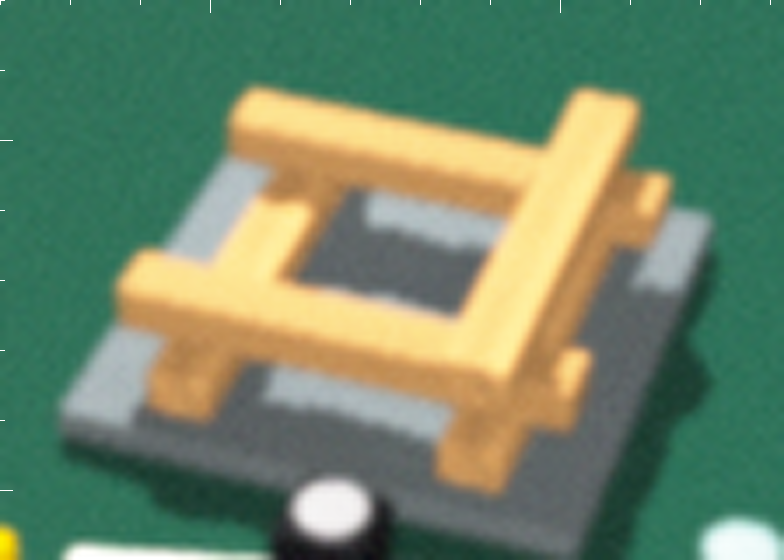

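View pics/gauge.png

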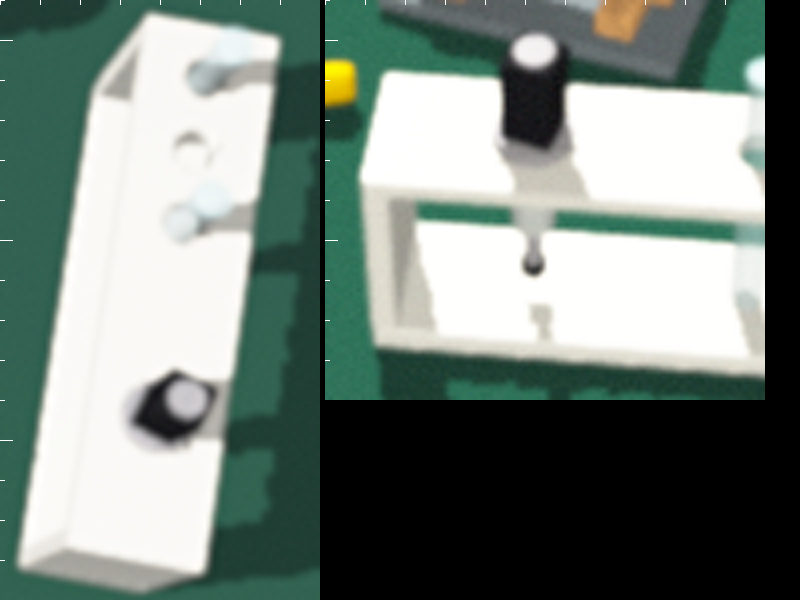

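Crib corners read in both crops (e.g. layer‑3 slat top face, base corners); gauge cap at top ≈(481.7,239.3), side ≈(317.5,302.5), its square grip turned relative to the rack. Now I fit the poses by silhouettes and corners.

```bash
cat > fit.py <<'E'
from rig import arm
import cv2,numpy as np
from scipy.optimize import minimize,least_squares
CAL={n:arm.get_calibration(n) for n in("side","top")}
def proj(n,X):
    c=CAL[n];p=np.atleast_2d(X)@c["R"].T+c["t"];f=240/np.tan(np.radians(c["fovy"])/2)
    return p[:,:2]/p[:,2:]*f+[c["cx"],c["cy"]]
def place(P,q):
    x,y,z,a=q;P=np.atleast_2d(P);return np.c_[P[:,0]*np.cos(a)-P[:,1]*np.sin(a)+x,P[:,0]*np.sin(a)+P[:,1]*np.cos(a)+y,P[:,2]+z]
def box(l,w,h,z0=0): return np.array([[i*l/2,j*w/2,z0+k*h] for i in(-1,1) for j in(-1,1) for k in(0,1)])
K=8
def fitbox(masks,B,q0):
    """masks: {view:(convex hull pts px)}; maximise IoU of silhouettes in both views"""
    M={}
    for n,h in masks.items():
        x,y=h.min(0)-6;w,hh=h.max(0)-h.min(0)+12
        o=np.array([x,y]);im=np.zeros((int(hh*K),int(w*K)),np.uint8)
        cv2.fillPoly(im,[np.int32((h-o)*K)],1);M[n]=(o,im)
    def cost(q):
        c=0
        for n,(o,im) in M.items():
            r=np.zeros_like(im);hp=cv2.convexHull(np.float32((proj(n,place(B,q))-o)*K))
            cv2.fillPoly(r,[np.int32(np.round(hp))],1);c+=1-(r&im).sum()/(r|im).sum()
        return c
    best=None
    for da in(-.3,0,.3):
        S=np.array([q0]+[np.array(q0)+d for d in np.diag([.01,.01,.01,.15])])+[0,0,0,da]
        r=minimize(cost,S[0],method="Nelder-Mead",options=dict(initial_simplex=S,xatol=1e-5,fatol=1e-6,maxiter=600))
        if best is None or r.fun<best.fun: best=r
    return best.x,best.fun
def tri(uv):  # uv {view:(u,v)}
    f=lambda X:np.concatenate([proj(n,X)[0]-p for n,p in uv.items()])
    r=least_squares(f,[.5,0,.05]);return r.x,np.abs(r.fun).max()
def hull(mask,roi):
    """sub-pixel hull of the largest blob of a float 0..1 mask in roi"""
    x,y,w,h=roi;m=cv2.resize(mask[y:y+h,x:x+w].astype(np.float32),None,fx=K,fy=K,interpolation=cv2.INTER_LINEAR)
    cs,_=cv2.findContours((m>.5).astype(np.uint8),cv2.RETR_EXTERNAL,cv2.CHAIN_APPROX_NONE)
    c=max(cs,key=cv2.contourArea);c=cv2.convexHull(c)[:,0].astype(float)
    return (c+.5)/K-.5+[x,y]
E
cat > m1.py <<'E'
from fit import *
t=cv2.imread("pics/top0.png");s=cv2.imread("pics/side0.png");I={"top":t,"side":s}
T=lambda u,v:((u+.5)/5-.5+280,(v+.5)/5-.5+170)
S=lambda u,v:((u+.5)/7-.5+270,(v+.5)/7-.5+230)
top=[((80,80,10),(208,35)),((80,-80,10),(572,206)),((-80,-80,10),(402,568)),((-80,80,10),(30,388)),
((55,70,55),(203,68)),((55,-70,55),(539,224)),((35,70,55),(181,108)),((35,-70,55),(513,264)),
((-70,55,40),(96,381)),((-70,35,40),(141,403)),((-70,-35,40),(311,485)),((-70,-55,40),(358,507))]
side=[((35,70,55),(580,90)),((55,70,55),(640,100)),((-70,-35,40),(143,250)),((-70,-55,40),(120,290)),((-70,55,40),(250,88)),((-70,35,40),(230,125)),((-80,-80,10),(62,415)),((80,80,10),(712,215))]
def res(q):
    return np.r_[(proj("top",place(np.array([a for a,_ in top])/1e3,q))-[T(*b) for _,b in top]).ravel(),(proj("side",place(np.array([a for a,_ in side])/1e3,q))-[S(*b) for _,b in side]).ravel()]
r=least_squares(res,[.6,0,0,-.45],loss="soft_l1");print("crib",r.x.round(4));print(res(r.x).reshape(-1,2).round(1).tolist())
wood={n:(lambda h:((h[...,0]<32)&(h[...,1]>75)&(h[...,2]>110)))(cv2.cvtColor(im,cv2.COLOR_BGR2HSV)) for n,im in I.items()}
Z=box(.14,.02,.015)
split=295 # side boundary between slats
for name,rt,rs in(("plain",(150,175,30,85),(295,184,56,25)),("marked",(130,240,40,90),(240,184,58,25))):
    h={"top":hull(wood["top"],rt),"side":hull(wood["side"],rs)}
    c={n:p.mean(0) for n,p in h.items()};X,e=tri(c)
    print(name,X.round(3),[ (p.min(0).round(1).tolist(),p.max(0).round(1).tolist()) for p in h.values()],*[np.round(v,4) for v in fitbox(h,Z,[X[0],X[1],0,0.05])])
blk={n:(im.max(2)<75) for n,im in I.items()}
h={"top":hull(blk["top"],(466,228,26,26)),"side":hull(blk["side"],(305,295,26,36))}
X,e=tri({"top":(481.75,239.25),"side":(317.5,302.5)});print("cap",X.round(4),e)
print("gauge",[ (p.min(0).round(1).tolist(),p.max(0).round(1).tolist()) for p in h.values()])
for a in (0.,.7): print(*[np.round(v,4) for v in fitbox(h,box(.022,.022,.04,.005),[X[0],X[1],.1,a])])
E
python3 m1.py
```

```text
crib [ 0.5686 -0.0487 -0.0006 -0.4259]
[[0.1, -0.2], [0.1, -0.6], [-0.1, -0.2], [0.1, 0.2], [-0.0, -0.3], [-0.4, -0.4], [-0.2, 0.9], [0.4, 0.9], [-0.1, 0.0], [0.3, 0.1], [-0.2, -0.3], [-0.0, -0.1], [-0.0, -0.0], [0.2, 0.3], [0.1, 0.1], [-0.3, 0.1], [0.2, 0.2], [-0.2, -0.3], [-0.7, -0.3], [0.6, 0.0]]
plain [0.587 0.299 0.008] [([156.6, 182.6], [171.4, 253.4]), ([294.6, 187.6], [344.4, 202.4])] [ 5.830e-01  2.999e-01 -2.000e-04  1.320e-01] 0.3501
marked [0.454 0.314 0.013] [([140.6, 246.6], [160.4, 320.4]), ([246.6, 187.6], [297.4, 202.4])] [4.526e-01 3.159e-01 2.000e-04 2.065e-01] 0.3531
cap [ 0.5282 -0.2843  0.1465] 0.12346254466459072
gauge [([468.6, 233.6], [484.4, 249.4]), ([304.6, 298.6], [330.4, 326.4])]
[ 0.5276 -0.2837  0.101  -0.8439] 0.6208
[ 0.5274 -0.2836  0.1011  0.7287] 0.6211
```

Crib fit is tight (residuals ≲0.5 px mostly, z≈0). The slat and gauge masks were contaminated; look closer.

```bash
python3 - <<'E'
import cv2,numpy as np
t=cv2.imread("pics/top0.png");s=cv2.imread("pics/side0.png")
def crop(im,x,y,w,h,k):
    o=cv2.resize(im[y:y+h,x:x+w],None,fx=k,fy=k,interpolation=cv2.INTER_CUBIC)
    for i in range(0,w,10): cv2.line(o,(i*k,0),(i*k,4),(255,255,255),1)
    for j in range(0,h,10): cv2.line(o,(0,j*k),(4,j*k),(255,255,255),1)
    return o
c=np.zeros((600,800,3),np.uint8)
c[:182,:798]=crop(s,240,182,114,26,7)
c[190:590,:250]=crop(t,133,177,50,80,5)
c[190:590,255:505]=crop(t,133,243,50,80,5)
c[190:390,510:750]=crop(t,462,226,24,20,10)
c[395:595,510:630]=crop(s,308,294,20,33,6)[:200]
c[395:595,640:800]=crop(t,465,230,26.0.__int__(),25,8)[:200,:160]
cv2.imwrite("pics/slats.png",c)
E
```

```text
Traceback (most recent call last):
ValueError: could not broadcast input array from shape (198,120,3) into shape (200,120,3)
```

```bash
python3 - <<'E'
import cv2,numpy as np
t=cv2.imread("pics/top0.png");s=cv2.imread("pics/side0.png")
def crop(im,x,y,w,h,k):
    o=cv2.resize(im[y:y+h,x:x+w],None,fx=k,fy=k,interpolation=cv2.INTER_CUBIC)
    for i in range(0,w,10): cv2.line(o,(i*k,0),(i*k,4),(255,255,255),1)
    for j in range(0,h,10): cv2.line(o,(0,j*k),(4,j*k),(255,255,255),1)
    return o
c=np.zeros((600,800,3),np.uint8)
c[:182,:798]=crop(s,240,182,114,26,7)
c[190:590,:250]=crop(t,133,177,50,80,5)
c[190:590,255:505]=crop(t,133,243,50,80,5)
c[190:390,510:770]=crop(t,464,230,26,20,10)
c[395:593,510:630]=crop(s,308,294,20,33,6)
cv2.imwrite("pics/slats.png",c)
E
```

```text
(no output)
```

View pics/slats.png

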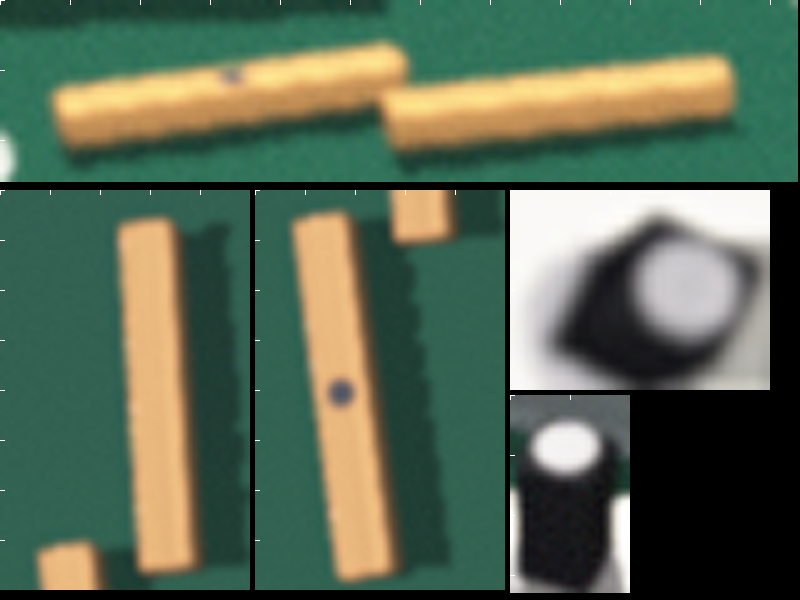

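Slats: marked spot at top (150.2,283.6); plain at top x 156–172, v 183–253; all corners legible. Grip square is turned about −25° (mod 90) in world. Fit them.

```bash
cat > m2.py <<'E'
from fit import *
t=cv2.imread("pics/top0.png");s=cv2.imread("pics/side0.png")
C=lambda x,y,k,x0,y0,u0,v0:((x-x0+.5)/k-.5+u0,(y-y0+.5)/k-.5+v0)
P=lambda x,y:C(x,y,5,0,190,133,177); M=lambda x,y:C(x,y,5,255,190,133,243); S=lambda x,y:C(x,y,7,0,0,240,182)
k=[(70,10,15),(70,-10,15),(-70,10,15),(-70,-10,15)]
plain=[("top",a,P(*b)) for a,b in zip(k,[(118,223),(172,217),(138,573),(192,567)])]+[("side",a,S(*b)) for a,b in [((-70,-10,0),(394,150)),((70,-10,0),(735,112)),((70,10,15),(725,56)),((-70,10,15),(382,90))]]
mark=[("top",a,M(*b)) for a,b in zip(k,[(292,218),(347,212),(337,580),(391,573)])]+[("top",(0,0,15),M(341,393)),("side",(0,0,15),S(232,76)),("side",(-70,-10,0),S(70,148)),("side",(-70,10,15),S(55,92)),("side",(70,10,15),S(392,43))]
for L in(plain,mark):
    f=lambda q:np.concatenate([proj(n,place(np.array(a)/1e3,q))[0]-b for n,a,b in L])
    r=least_squares(f,[.5,.3,0,.1],loss="soft_l1",f_scale=.5);print(r.x.round(4),f(r.x).round(1).tolist())
print("spot",tri({"top":M(341,393),"side":S(232,76)}))
def hull2(m,roi):
    x,y,w,h=roi;m=cv2.resize(m[y:y+h,x:x+w],None,fx=K,fy=K,interpolation=cv2.INTER_CUBIC)
    return m,roi
def hh(im,thr,roi):
    x,y,w,h=roi;m=cv2.resize(im[y:y+h,x:x+w].max(2),None,fx=K,fy=K,interpolation=cv2.INTER_CUBIC)
    p=cv2.convexHull(cv2.findNonZero((m<thr).astype(np.uint8)))[:,0].astype(float);return (p+.5)/K-.5+[x,y]
for tt,ts in((110,55),(125,65)):
    h={"top":hh(t,tt,(466,229,24,22)),"side":hh(s,ts,(307,296,22,31))}
    print([(p.min(0).round(1).tolist(),p.max(0).round(1).tolist()) for p in h.values()])
    for a in(-.4,.3): print("gauge",*[np.round(v,4) for v in fitbox(h,box(.022,.022,.04,.005),[.528,-.284,.1,a])])
R=lambda x,y:C(x,y,4,0,0,435,140)
rk=[((125,30,100),(150,13)),((125,-30,100),(280,38)),((-125,-30,100),(207,572)),((-125,30,100),(70,546))]
f=lambda q:np.concatenate([proj("top",place(np.array(a)/1e3,[q[0],q[1],0,q[2]]))[0]-R(*b) for a,b in rk])
r=least_squares(f,[.58,-.28,-.1]);print("rack",r.x.round(4),f(r.x).round(1),place([-.06,0,.1],[r.x[0],r.x[1],0,r.x[2]]).round(4))
E
python3 m2.py
```

```text
[5.829e-01 2.983e-01 2.000e-04 1.334e-01] [0.4, 0.1, -0.3, 0.3, 0.2, -0.6, -0.2, -0.5, -0.3, -0.3, -0.2, 0.0, -0.4, 0.0, 0.1, 0.1]
[ 4.524e-01  3.145e-01 -1.000e-04  2.064e-01] [0.3, 0.5, -0.5, -0.1, 0.2, -0.1, -0.1, -0.6, 0.1, 0.0, -0.0, 0.3, -0.7, -0.2, -0.1, -0.3, 0.5, 0.1]
spot (array([0.45244091, 0.31427007, 0.01594663]), np.float64(0.017981751807155888))
[([467.9, 232.8], [488.4, 250.4]), ([308.4, 301.4], [326.6, 326.4])]
gauge [ 0.528  -0.2839  0.0992 -0.3345] 0.431
gauge [ 0.5284 -0.2846  0.0979  0.956 ] 0.4438
[([467.7, 232.6], [488.7, 250.4]), ([306.6, 300.3], [328.4, 326.4])]
gauge [ 0.5279 -0.2838  0.1021 -0.6515] 0.3319
gauge [ 0.5281 -0.284   0.1013  0.9275] 0.3345
rack [ 0.5882 -0.2953 -0.1682] [ 0.1  0.4 -0.1  0.  -0.2 -0.2  0.2 -0.2] [[ 0.529  -0.2852  0.1   ]]
```

Everything checks out: slats at z≈0 (spot measured at 0.016 vs 0.015), gauge at rack‑hole prediction within 1.5 mm, cap height 0.1465. Helper that prints the needed shifts:

```bash
cat > sh.py <<'E'
import sys,numpy as np
from rig import arm
# usage: sh.py x y z yaw -> shift in tool axes from the measured pose
x,y,z,a=map(float,sys.argv[1:5]);s=arm.get_state();R=np.array(s["ee_rot"]);p=np.array(s["eef_pos"])
d=R.T@(np.array([x,y,z])-p);yaw=np.arctan2(R[1,0],R[0,0])
t=-(a-yaw);t=(t+np.pi)%(2*np.pi)-np.pi
print("t",round(s["time"],2),"pos",p.round(4),"yaw",round(yaw,4),"tilt",R[:,2].round(4),"F",np.round(s["force"],2),"w",round(s["gripper_width"],4),"ff",round(s["finger_force"],1),"j",np.round(s["joint_pos"],2))
print("shift",d.round(4),"turn",round(t,4))
E
python3 sh.py .583 .2983 .10 .1334
```

```text
t 0.1 pos [ 0.1713 -0.5744  0.2219] yaw 0.2898 tilt [-3.0e-04  1.7e-03 -1.0e+00] F [-0.22 -0.11  0.28] w 0.0879 ff 0.0 j [-1.4   0.36  1.51  0.    1.27 -0.12]
shift [ 0.6439 -0.7184  0.1232] turn 0.1564
```

```bash
python3 shift.py '0.05,0.644,-0.718,0.08,0.156
0.05,0.644,-0.718,0.08,0.156
0.05,0.644,-0.718,0.08,0.156
0.05,0.644,-0.718,0.08,0.156
0.05,0.644,-0.718,0.08,0.156
0.05,0.644,-0.718,0.08,0.156
0.05,0.644,-0.718,0.08,0.156
0.05,0.644,-0.718,0.08,0.156
0.05,0.644,-0.718,0.08,0.156
0.05,0.644,-0.718,0.08,0.156
0.05,0.644,-0.718,0.08,0.156
0.05,0.644,-0.718,0.08,0.156' 25; python3 sh.py .583 .2983 .10 .1334
```

```text
time: 1.3
eef_pos: [0.4272, -0.0323, 0.1729]
ee_rot: [[0.991, 0.133, 0.0], [0.133, -0.991, -0.0], [0.0, 0.0, -1.0]]
force: [1.2, -0.7, -0.1]
gripper_width: 0.0498
finger_force: 0.0
t 1.3 pos [ 0.4272 -0.0323  0.1729] yaw 0.1338 tilt [ 2.e-04 -1.e-04 -1.e+00] F [ 1.17 -0.67 -0.11] w 0.0498 ff 0.0 j [-0.24  0.17  1.93 -0.    1.05  1.2 ]
shift [ 0.1985 -0.3068  0.0729] turn 0.0004
```

```bash
python3 shift.py '0.05,0.197,-0.305,0.07,0
0.05,0.197,-0.305,0.07,0
0.05,0.197,-0.305,0.07,0
0.05,0.197,-0.305,0.07,0
0.05,0.197,-0.305,0.07,0
0.05,0.197,-0.305,0.07,0
0.05,0.197,-0.305,0.07,0
0.05,0.197,-0.305,0.07,0
0.05,0.197,-0.305,0.07,0
0.05,0.197,-0.305,0.07,0' 25; python3 sh.py .583 .2983 .004 .1334
```

```text
time: 2.3
eef_pos: [0.5805, 0.2939, 0.1024]
ee_rot: [[0.991, 0.134, -0.002], [0.134, -0.991, -0.001], [-0.002, 0.001, -1.0]]
force: [-0.6, -0.2, -0.1]
gripper_width: 0.0499
finger_force: 0.0
t 2.3 pos [0.5805 0.2939 0.1024] yaw 0.1347 tilt [-0.0017 -0.001  -1.    ] F [-0.64 -0.23 -0.08] w 0.0499 ff 0.0 j [ 0.36  0.55  1.51 -0.    1.08  1.8 ]
shift [ 0.0033 -0.0041  0.0984] turn 0.0013
```

```bash
python3 shift.py '0.05,0.002,-0.003,0.045,0
0.05,0.002,-0.003,0.08,0
0.05,0.002,-0.003,0.08,0
0.05,0.002,-0.003,0.08,0' 25; python3 sh.py .583 .2983 .004 .1334
```

```text
time: 2.7
eef_pos: [0.5823, 0.2961, 0.0234]
ee_rot: [[0.991, 0.132, -0.002], [0.132, -0.991, -0.001], [-0.002, 0.0, -1.0]]
force: [-0.1, 0.3, -0.4]
gripper_width: 0.05
finger_force: 0.0
t 2.7 pos [0.5823 0.2961 0.0234] yaw 0.1326 tilt [-1.7e-03 -7.0e-04 -1.0e+00] F [-0.1   0.34 -0.38] w 0.05 ff 0.0 j [ 0.36  0.65  1.56 -0.    0.93  1.8 ]
shift [ 0.0011 -0.0021  0.0194] turn -0.0008
```

```bash
python3 shift.py '0.05,0.001,-0.002,0.0195,-0.001
0.05,0.001,-0.002,0.0195,-0.001
0.05,0.001,-0.002,0.0195,-0.001' 25; python3 sh.py .583 .2983 .004 .1334; python3 shift.py '0,0,0,0,0
0,0,0,0,0
0,0,0,0,0
0,0,0,0,0
0,0,0,0,0' 25; python3 sh.py .583 .2983 .12 .1334
```

```text
time: 3.0
eef_pos: [0.5845, 0.2995, 0.0055]
ee_rot: [[0.991, 0.134, 0.002], [0.134, -0.991, 0.001], [0.002, -0.0, -1.0]]
force: [0.7, -0.1, 0.1]
gripper_width: 0.0501
finger_force: 0.0
t 3.0 pos [0.5845 0.2995 0.0055] yaw 0.1344 tilt [ 1.7e-03  7.0e-04 -1.0e+00] F [ 0.75 -0.14  0.05] w 0.0501 ff 0.0 j [0.37 0.67 1.56 0.   0.9  1.8 ]
shift [-0.0017  0.001   0.0015] turn 0.001
time: 3.5
eef_pos: [0.5838, 0.2997, 0.0039]
ee_rot: [[0.991, 0.134, 0.0], [0.134, -0.991, 0.0], [0.0, -0.0, -1.0]]
force: [-0.4, -0.7, 4.4]
gripper_width: 0.0199
finger_force: 25.0
t 3.5 pos [0.5838 0.2997 0.0039] yaw 0.1349 tilt [ 2.e-04  1.e-04 -1.e+00] F [-0.41 -0.66  4.44] w 0.0199 ff 25.0 j [0.37 0.68 1.57 0.   0.9  1.8 ]
shift [-0.001   0.0013 -0.1161] turn 0.0015
```

```bash
python3 sh.py .5279 -.0294 .105 1.145
```

```text
t 3.5 pos [0.5838 0.2997 0.0039] yaw 0.1349 tilt [ 2.e-04  1.e-04 -1.e+00] F [-0.41 -0.66  4.44] w 0.0199 ff 25.0 j [0.37 0.68 1.57 0.   0.9  1.8 ]
shift [-0.0996  0.3186 -0.1012] turn -1.0101
```

```bash
python3 shift.py '0,0,0,-0.05,0
0,0,0,-0.1,0
0,-0.1,0.3185,-0.101,-1.01
0,-0.1,0.3185,-0.101,-1.01
0,-0.1,0.3185,-0.101,-1.01
0,-0.1,0.3185,-0.101,-1.01
0,-0.1,0.3185,-0.101,-1.01
0,-0.1,0.3185,-0.101,-1.01
0,-0.1,0.3185,-0.101,-1.01
0,-0.1,0.3185,-0.101,-1.01
0,-0.1,0.3185,-0.101,-1.01
0,-0.1,0.3185,-0.101,-1.01' 25; python3 shift.py '0,0,0,0,0
0,0,0,0,0
0,0,0,0,0'; python3 sh.py .5279 -.0294 .044 1.145; python3 - <<'E'
from rig import arm;import cv2,numpy as np
a=arm.camera("side")[200:320,240:400];b=arm.camera("top")[150:290,260:420]
c=np.zeros((600,800,3),np.uint8);c[:300,:400]=cv2.resize(a,(400,300),interpolation=2);c[:525,400:]=cv2.resize(b,(400,350),interpolation=2)[:525] if 0 else np.pad(cv2.resize(b,(400,350),interpolation=2),((0,175),(0,0),(0,0)))
cv2.imwrite("pics/p1.png",c)
E
```

```text
time: 4.7
eef_pos: [0.5276, -0.0286, 0.1046]
ee_rot: [[0.415, 0.91, 0.0], [0.91, -0.415, 0.001], [0.001, -0.0, -1.0]]
force: [0.2, 0.3, -1.1]
gripper_width: 0.0201
finger_force: 25.0
time: 5.0
eef_pos: [0.5276, -0.0284, 0.1045]
ee_rot: [[0.412, 0.911, 0.0], [0.911, -0.412, 0.0], [0.0, -0.0, -1.0]]
force: [-0.6, 0.8, -0.5]
gripper_width: 0.0198
finger_force: 25.0
t 5.0 pos [ 0.5276 -0.0284  0.1045] yaw 1.146 tilt [ 0.e+00  2.e-04 -1.e+00] F [-0.6   0.8  -0.55] w 0.0198 ff 25.0 j [-0.18  0.4   1.8   0.    0.95  0.24]
shift [-0.0007  0.0007  0.0605] turn 0.001
```

View pics/p1.png

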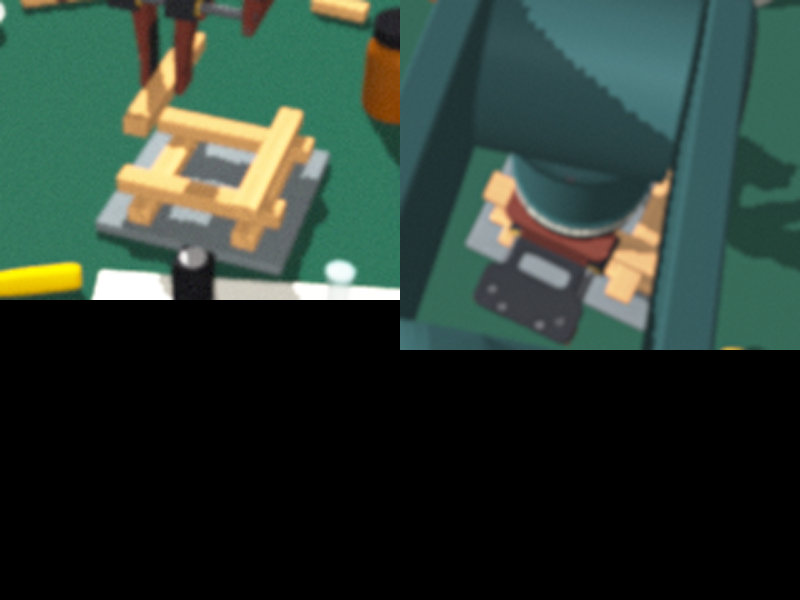

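The slat hangs parallel to its layer‑3 partner, over the gap (side crop around (165,85), above its seat). Lower it.

```bash
python3 shift.py '0,-0.0007,0.0007,0.03,0.001
0,-0.0007,0.0007,0.05,0.001
0,-0.0007,0.0007,0.058,0.001
0,-0.0007,0.0007,0.058,0.001
0,-0.0007,0.0007,0.058,0.001'; python3 sh.py .5279 -.0294 .044 1.145
```

```text
time: 5.6
eef_pos: [0.5282, -0.0303, 0.0471]
ee_rot: [[0.414, 0.91, 0.001], [0.91, -0.414, 0.0], [0.0, 0.0, -1.0]]
force: [-0.0, 0.2, 0.3]
gripper_width: 0.0196
finger_force: 25.0
t 5.6 pos [ 0.5282 -0.0303  0.0471] yaw 1.1439 tilt [ 5.e-04  0.e+00 -1.e+00] F [-0.03  0.2   0.3 ] w 0.0196 ff 25.0 j [-0.19  0.49  1.84  0.    0.82  0.24]
shift [ 0.0007 -0.0007  0.0031] turn -0.0011
```

```bash
python3 shift.py '0,0,0,0.0015,0
0,0,0,0.003,0
0,0,0,0.003,0
0,0,0,0.003,0'; python3 sh.py .5279 -.0294 .044 1.145
```

```text
time: 6.0
eef_pos: [0.528, -0.0304, 0.0439]
ee_rot: [[0.414, 0.91, 0.001], [0.91, -0.414, -0.0], [0.0, 0.0, -1.0]]
force: [-0.8, 0.2, 1.2]
gripper_width: 0.0198
finger_force: 25.0
t 6.0 pos [ 0.528  -0.0304  0.0439] yaw 1.1438 tilt [ 5.e-04 -0.e+00 -1.e+00] F [-0.84  0.25  1.18] w 0.0198 ff 25.0 j [-0.19  0.49  1.84  0.    0.81  0.24]
shift [ 0.0009 -0.0005 -0.0001] turn -0.0012
```

```bash
python3 shift.py '0,0.001,0,0.0003,0
0,0.001,0,0.0003,0
0.045,0.001,0,0.0003,0
0.045,0.001,0,0.0003,0
0.045,0.001,0,0.0003,0
0.045,0.001,0,-0.03,0
0.045,0.001,0,-0.08,0
0.045,0.001,0,-0.1,0
0.045,0.001,0,-0.1,0'; python3 sh.py .4524 .3143 .10 .2064
```

```text
time: 6.9
eef_pos: [0.5308, -0.0298, 0.1468]
ee_rot: [[0.414, 0.91, 0.007], [0.91, -0.414, -0.001], [0.002, 0.007, -1.0]]
force: [1.4, 0.7, 1.1]
gripper_width: 0.0447
finger_force: 0.0
t 6.9 pos [ 0.5308 -0.0298  0.1468] yaw 1.1439 tilt [ 0.0067 -0.0011 -1.    ] F [1.4  0.67 1.09] w 0.0447 ff 0.0 j [-0.19  0.34  1.75  0.    1.04  0.24]
shift [ 0.2807 -0.2142  0.0459] turn 0.9375
```

```bash
python3 shift.py '0.045,0.28,-0.214,0.045,0.9375
0.045,0.28,-0.214,0.045,0.9375
0.045,0.28,-0.214,0.045,0.9375
0.045,0.28,-0.214,0.045,0.9375
0.045,0.28,-0.214,0.045,0.9375
0.045,0.28,-0.214,0.045,0.9375
0.045,0.28,-0.214,0.045,0.9375
0.045,0.28,-0.214,0.045,0.9375
0.045,0.28,-0.214,0.045,0.9375
0.045,0.28,-0.214,0.045,0.9375
0.045,0.28,-0.214,0.045,0.9375'; python3 sh.py .4524 .3145 .004 .2064;python3 - <<'E'
from fit import *
im=arm.camera("top");a=im[170:290,280:400];s=arm.camera("side");b=s[230:310,270:370]
cv2.imwrite("pics/p2full.png",im);cv2.imwrite("pics/p2s.png",s)
c=np.zeros((600,800,3),np.uint8);c[:480,:480]=cv2.resize(a,None,fx=4,fy=4,interpolation=2);c[:240,490:790]=cv2.resize(b,None,fx=3,fy=3,interpolation=2)
cv2.imwrite("pics/p2.png",c)
q=[.5686,-.0487,0,-.4259]
for n in("top","side"):
    P=proj(n,place(np.array([(-35,70,55),(-55,70,55),(-55,-70,55),(-35,-70,55)])/1e3,q))
    print(n,((P-[280,170])*4 if n=="top" else (P-[270,230])*3+[490,0]).round(0).tolist())
E
```

```text
time: 8.0
eef_pos: [0.449, 0.3128, 0.0979]
ee_rot: [[0.979, 0.205, -0.001], [0.205, -0.979, -0.001], [-0.001, 0.001, -1.0]]
force: [-0.4, 0.0, -0.2]
gripper_width: 0.0448
finger_force: 0.0
t 8.0 pos [0.449  0.3128 0.0979] yaw 0.2061 tilt [-0.0013 -0.001  -1.    ] F [-0.43  0.01 -0.2 ] w 0.0448 ff 0.0 j [ 0.48  0.43  1.76 -0.    0.95  1.85]
shift [ 0.0038 -0.001   0.0939] turn -0.0003
top [[77.0, 218.0], [58.0, 256.0], [330.0, 384.0], [348.0, 346.0]]
side [[647.0, 18.0], [622.0, 13.0], [550.0, 123.0], [578.0, 129.0]]
```

View pics/p2.png

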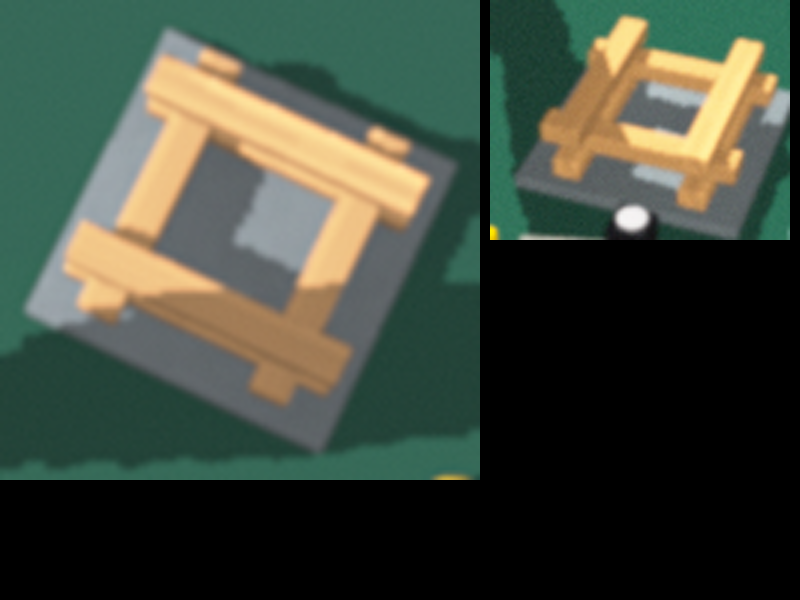

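Plain slat sits in the gap: corners at crop (80,220),(352,346) vs predicted (77,218),(348,346) — about 1.5 mm. Now grasp the marked one.

```bash
python3 shift.py '0.045,0.003,-0.001,0.045,0
0.045,0.003,-0.001,0.082,0
0.045,0.003,-0.001,0.082,0
0.045,0.003,-0.001,0.082,0
0.045,0.003,-0.001,0.082,0'; python3 sh.py .4524 .3145 .004 .2064
```

```text
time: 8.6
eef_pos: [0.4535, 0.3158, 0.0183]
ee_rot: [[0.979, 0.204, 0.002], [0.204, -0.979, 0.001], [0.002, -0.001, -1.0]]
force: [-0.6, 0.5, -0.4]
gripper_width: 0.045
finger_force: 0.0
t 8.6 pos [0.4535 0.3158 0.0183] yaw 0.2055 tilt [ 0.0022  0.0013 -1.    ] F [-0.61  0.54 -0.38] w 0.045 ff 0.0 j [0.48 0.55 1.81 0.   0.78 1.85]
shift [-0.0014  0.0011  0.0143] turn -0.0009
```

```bash
python3 shift.py '0.045,-0.001,0.001,0.0143,0
0.045,-0.001,0.001,0.0143,0
0.045,-0.001,0.001,0.0143,0
0.045,-0.001,0.001,0.0143,0'; python3 sh.py .4524 .3145 .004 .2064; python3 shift.py '0,0,0,0,0
0,0,0,0,0
0,0,0,0,0
0,0,0,0,0
0,0,0,0,0' 25; python3 sh.py .5686 -.0487 .13 -.4259
```

```text
time: 9.0
eef_pos: [0.4521, 0.3149, 0.0036]
ee_rot: [[0.979, 0.205, 0.002], [0.205, -0.979, 0.001], [0.002, -0.001, -1.0]]
force: [-0.4, 0.3, -0.1]
gripper_width: 0.0446
finger_force: 0.0
t 9.0 pos [0.4521 0.3149 0.0036] yaw 0.2064 tilt [ 0.0017  0.001  -1.    ] F [-0.39  0.3  -0.14] w 0.0446 ff 0.0 j [0.48 0.58 1.82 0.   0.75 1.85]
shift [ 0.0002  0.0004 -0.0004] turn -0.0
time: 9.5
eef_pos: [0.4514, 0.3145, 0.0024]
ee_rot: [[0.979, 0.205, 0.0], [0.205, -0.979, 0.0], [0.0, -0.0, -1.0]]
force: [0.1, -0.9, 1.7]
gripper_width: 0.0197
finger_force: 25.0
t 9.5 pos [0.4514 0.3145 0.0024] yaw 0.2064 tilt [ 1.e-04  2.e-04 -1.e+00] F [ 0.09 -0.89  1.73] w 0.0197 ff 25.0 j [0.48 0.58 1.82 0.   0.75 1.85]
shift [ 0.0403  0.3795 -0.1276] turn 0.6323
```

```bash
python3 shift.py '0,0,0,-0.05,0
0,0,0,-0.1,0
0,0.0395,0.379,-0.115,0.632
0,0.0395,0.379,-0.115,0.632
0,0.0395,0.379,-0.115,0.632
0,0.0395,0.379,-0.115,0.632
0,0.0395,0.379,-0.115,0.632
0,0.0395,0.379,-0.115,0.632
0,0.0395,0.379,-0.115,0.632
0,0.0395,0.379,-0.115,0.632
0,0.0395,0.379,-0.115,0.632
0,0.0395,0.379,-0.115,0.632'; python3 shift.py '0,0,0,0.03,0
0,0,0,0.03,0
0,0,0,0.03,0';python3 sh.py .5677 -.0483 .0574 -.4259
```

```text
time: 10.7
eef_pos: [0.5672, -0.0488, 0.1169]
ee_rot: [[0.91, -0.415, -0.001], [-0.415, -0.91, 0.001], [-0.001, -0.0, -1.0]]
force: [-1.1, 0.0, -0.6]
gripper_width: 0.0197
finger_force: 25.0
time: 11.0
eef_pos: [0.5662, -0.0469, 0.0869]
ee_rot: [[0.911, -0.412, -0.003], [-0.412, -0.911, 0.001], [-0.003, 0.0, -1.0]]
force: [0.1, 0.4, 1.0]
gripper_width: 0.02
finger_force: 25.0
t 11.0 pos [ 0.5662 -0.0469  0.0869] yaw -0.4241 tilt [-2.8e-03  9.0e-04 -1.0e+00] F [0.08 0.4  1.  ] w 0.02 ff 25.0 j [-0.2   0.47  1.72  0.    0.95  1.79]
shift [0.0021 0.0007 0.0295] turn 0.0018
```

```bash
python3 shift.py '0,0.002,0.0007,0.015,0.002
0,0.002,0.0007,0.026,0.002
0,0.002,0.0007,0.026,0.002
0,0.002,0.0007,0.026,0.002';python3 sh.py .5677 -.0483 .0574 -.4259
```

```text
time: 11.4
eef_pos: [0.569, -0.0495, 0.0615]
ee_rot: [[0.91, -0.414, -0.0], [-0.414, -0.91, 0.0], [-0.0, -0.0, -1.0]]
force: [-0.4, -0.1, -0.9]
gripper_width: 0.0199
finger_force: 25.0
t 11.4 pos [ 0.569  -0.0495  0.0615] yaw -0.4272 tilt [-4.e-04  2.e-04 -1.e+00] F [-0.35 -0.14 -0.88] w 0.0199 ff 25.0 j [-0.21  0.51  1.73  0.    0.9   1.79]
shift [-0.0017 -0.0005  0.0041] turn -0.0013
```

```bash
python3 shift.py '0,-0.0015,-0.0005,0.003,-0.001
0,-0.0015,-0.0005,0.0038,-0.001
0,-0.0015,-0.0005,0.0038,-0.001
0,-0.0015,-0.0005,0.0038,-0.001';python3 sh.py .5677 -.0483 .0574 -.4259
```

```text
time: 11.8
eef_pos: [0.5681, -0.0489, 0.0577]
ee_rot: [[0.91, -0.414, 0.0], [-0.414, -0.91, 0.0], [0.0, -0.0, -1.0]]
force: [-0.2, 0.5, -0.7]
gripper_width: 0.0195
finger_force: 25.0
t 11.8 pos [ 0.5681 -0.0489  0.0577] yaw -0.4268 tilt [ 2.e-04  1.e-04 -1.e+00] F [-0.17  0.54 -0.75] w 0.0195 ff 25.0 j [-0.21  0.51  1.74  0.    0.89  1.79]
shift [-0.0005 -0.0004  0.0003] turn -0.0009
```

```bash
python3 shift.py '0,-0.0005,-0.0004,0.0007,0
0,-0.0005,-0.0004,0.0007,0
0,-0.0005,-0.0004,0.0007,0'; python3 shift.py '0.045,0,0,0,0
0.045,0,0,0,0
0.045,0,0,0,0
0.045,0,0,-0.03,0
0.045,0,0,-0.08,0
0.045,0,0,-0.13,0
0.045,0,0,-0.18,0'; python3 sh.py .528 -.284 .19 -.44
```

```text
time: 12.1
eef_pos: [0.5681, -0.0487, 0.0574]
ee_rot: [[0.91, -0.414, 0.001], [-0.414, -0.91, -0.001], [0.001, 0.0, -1.0]]
force: [-2.0, -1.7, 5.3]
gripper_width: 0.0197
finger_force: 25.0
time: 12.8
eef_pos: [0.5671, -0.048, 0.2383]
ee_rot: [[0.91, -0.414, -0.001], [-0.414, -0.91, 0.0], [-0.001, 0.0, -1.0]]
force: [1.4, -0.6, -0.8]
gripper_width: 0.0447
finger_force: 0.0
t 12.8 pos [ 0.5671 -0.048   0.2383] yaw -0.4266 tilt [-9.e-04  4.e-04 -1.e+00] F [ 1.44 -0.62 -0.84] w 0.0447 ff 0.0 j [-0.21  0.3   1.56  0.    1.28  1.79]
shift [0.0621 0.231  0.0482] turn 0.0134
```

```bash
python3 shift.py '0.045,0.062,0.231,0.02,0.013
0.045,0.062,0.231,0.02,0.013
0.045,0.062,0.231,0.02,0.013
0.045,0.062,0.231,0.02,0.013
0.045,0.062,0.231,0.02,0.013
0.045,0.062,0.231,0.02,0.013
0.045,0.062,0.231,0.02,0.013
0.045,0.062,0.231,0.02,0.013'; python3 sh.py .528 -.284 .11 -.44;python3 - <<'E'
from fit import *
im=arm.camera("top");s=arm.camera("side");cv2.imwrite("pics/p3t.png",im);cv2.imwrite("pics/p3s.png",s)
c=np.zeros((600,800,3),np.uint8);c[:480,:480]=cv2.resize(im[170:290,280:400],None,fx=4,fy=4,interpolation=2);c[:240,490:790]=cv2.resize(s[230:310,270:370],None,fx=3,fy=3,interpolation=2)
c[250:550,490:790]=cv2.resize(s[270:345,280:355],None,fx=4,fy=4,interpolation=2)
cv2.imwrite("pics/p3.png",c)
q=[.5686,-.0487,0,-.4259]
for n in("top","side"):
    P=proj(n,place(np.array([(0,0,70),(70,10,70),(70,-10,70),(-70,10,70),(-70,-10,70)])/1e3,q))
    print(n,((P-[280,170])*4 if n=="top" else (P-[270,230])*3+[490,0]).round(0).tolist())
for a in(-.35,-.44,-.55,-.65):
    for z in(.105,.145):
        P=proj("top",place(box(.022,.022,0)[::2],[.528,-.284,z,a]));print(a,z,((P-[464,230])*10+[510,190]).round().tolist())
E
```

```text
time: 13.6
eef_pos: [0.5285, -0.283, 0.2166]
ee_rot: [[0.905, -0.425, -0.0], [-0.425, -0.905, 0.001], [-0.001, -0.001, -1.0]]
force: [-0.9, 0.3, -0.4]
gripper_width: 0.0449
finger_force: 0.0
t 13.6 pos [ 0.5285 -0.283   0.2166] yaw -0.4392 tilt [-4.0e-04  1.1e-03 -1.0e+00] F [-0.94  0.28 -0.36] w 0.0449 ff 0.0 j [-0.61  0.36  1.52  0.    1.26  1.4 ]
shift [1.000e-04 1.200e-03 1.066e-01] turn 0.0008
top [[245.0, 209.0], [290.0, 68.0], [328.0, 86.0], [160.0, 334.0], [199.0, 353.0]]
side [[662.0, 63.0], [763.0, 76.0], [756.0, 93.0], [573.0, 36.0], [563.0, 51.0]]
-0.35 0.105 [[655.0, 404.0], [536.0, 359.0], [694.0, 290.0], [576.0, 245.0]]
-0.35 0.145 [[724.0, 367.0], [601.0, 320.0], [765.0, 248.0], [642.0, 201.0]]
-0.44 0.105 [[648.0, 407.0], [533.0, 352.0], [697.0, 297.0], [583.0, 242.0]]
-0.44 0.145 [[717.0, 370.0], [597.0, 313.0], [768.0, 255.0], [649.0, 198.0]]
-0.55 0.105 [[638.0, 409.0], [530.0, 343.0], [700.0, 306.0], [592.0, 240.0]]
-0.55 0.145 [[707.0, 373.0], [594.0, 303.0], [772.0, 265.0], [659.0, 196.0]]
-0.65 0.105 [[630.0, 411.0], [528.0, 334.0], [702.0, 315.0], [601.0, 239.0]]
-0.65 0.145 [[698.0, 374.0], [592.0, 294.0], [774.0, 274.0], [668.0, 194.0]]
```

View pics/p3.png

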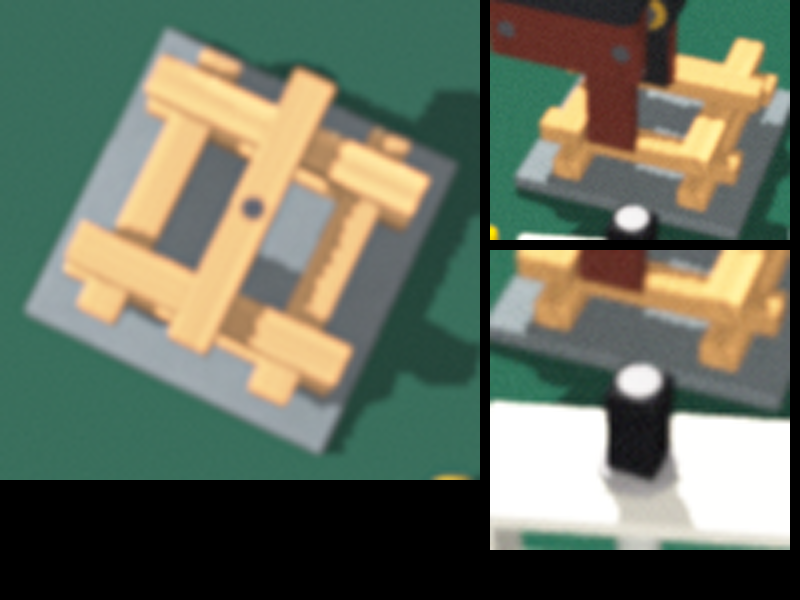

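Marked slat lies flat, spot up at crop (252,209); predicted centre (245,209), so it's ~3 mm off. I'll quantify precisely and nudge it.

```bash
python3 - <<'E'
from fit import *
t=cv2.imread("pics/p3t.png")
def ray(n,uv,z):
    f=lambda p:proj(n,[p[0],p[1],z])[0]-uv
    return least_squares(f,[.56,-.05]).x
g=cv2.cvtColor(t,cv2.COLOR_BGR2HSV);x,y=335,214
m=np.zeros(t.shape[:2],np.float32);w=np.clip(170-t[y:y+18,x:x+18].max(2).astype(float),0,None)
yy,xx=np.mgrid[y:y+18,x:x+18];uv=np.array([(w*xx).sum(),(w*yy).sum()])/w.sum();print("spot px",uv,w.sum())
P=ray("top",uv,.07);d=P-[.5686,-.0487];a=-.4259;print("spot world",P.round(4),"in crib mm",(1e3*np.array([np.cos(a)*d[0]+np.sin(a)*d[1],-np.sin(a)*d[0]+np.cos(a)*d[1]])).round(1))
s=cv2.imread("pics/p3s.png")
for a in(-.35,-.44,-.55,-.65):
    P=proj("side",place(box(.022,.022,0)[::2],[.528,-.284,.105,a]));print(a,((P-[280,270])*4+[490,250]).round().tolist())
E
python3 sh.py .5686 -.0487 .2166 -.4259
```

```text
spot px [338.90796319 218.81672669] 2499.0
spot world [ 0.5749 -0.0442] in crib mm [3.9 6.7]
-0.35 [[604.0, 471.0], [619.0, 433.0], [658.0, 482.0], [672.0, 443.0]]
-0.44 [[603.0, 469.0], [623.0, 432.0], [655.0, 483.0], [674.0, 445.0]]
-0.55 [[601.0, 466.0], [627.0, 431.0], [651.0, 484.0], [676.0, 448.0]]
-0.65 [[600.0, 463.0], [630.0, 430.0], [647.0, 485.0], [677.0, 451.0]]
t 13.7 pos [ 0.5288 -0.2826  0.2168] yaw -0.438 tilt [-1.e-04  6.e-04 -1.e+00] F [-0.92  0.24 -0.21] w 0.0448 ff 0.0 j [-0.61  0.36  1.52  0.    1.26  1.4 ]
shift [-0.0632 -0.2287  0.0004] turn -0.0121
```

```bash
python3 - <<'E'
from fit import *
t=cv2.imread("pics/p3t.png");x,y=337,216
w=np.clip(85-t[y:y+13,x:x+13,2].astype(float)*.5,0,None);
w=np.clip(180-t[y:y+13,x:x+13,2].astype(float),0,None);print(w.astype(int)[::2,::2])
w=t[y:y+13,x:x+13,2]<150
n,l,st,c=cv2.connectedComponentsWithStats(w.astype(np.uint8));k=l[6,6];print(st[k],c[k]+[x,y])
uv=c[k]+[x,y]
for q in (uv,(342.9,222.1)):
    P=least_squares(lambda p:proj("top",[p[0],p[1],.07])[0]-q,[.56,-.05]).x;d=P-[.5686,-.0487];a=-.4259
    print(P.round(4),(1e3*np.array([np.cos(a)*d[0]+np.sin(a)*d[1],-np.sin(a)*d[0]+np.cos(a)*d[1]])).round(1))
E
```

```text
[[82  0  0  0  0  0  0]
 [59  0  0  0  0  0  0]
 [ 7  0 15 53  0  0  0]
 [ 0  0 49 83 23  0  0]
 [ 0  0  0 12  0  0 26]
 [ 0  0  0  0  0  0 27]
 [ 0  0  0  0  0 24 25]]
[ 4  4  4  4 14] [342.71428571 221.5       ]
[ 0.57   -0.0514] [ 2.3 -1.9]
[ 0.5688 -0.0517] [ 1.5 -2.7]
```

The slat is ≈(+2,−2.3) mm off centre in the crib frame; there's plenty of time, so re-grip and nudge it.

```bash
python3 shift.py '0.045,-0.063,-0.2285,0,-0.012
0.045,-0.063,-0.2285,0,-0.012
0.045,-0.063,-0.2285,0,-0.012
0.045,-0.063,-0.2285,0,-0.012
0.045,-0.063,-0.2285,0,-0.012
0.045,-0.063,-0.2285,0.04,-0.012
0.045,-0.063,-0.2285,0.08,-0.012
0.045,-0.063,-0.2285,0.12,-0.012
0.045,-0.063,-0.2285,0.135,-0.012
0.045,-0.063,-0.2285,0.135,-0.012
0.045,-0.063,-0.2285,0.135,-0.012'; python3 sh.py .5681 -.0487 .0575 -.4266
```

```text
time: 14.8
eef_pos: [0.5691, -0.0498, 0.0823]
ee_rot: [[0.91, -0.414, 0.0], [-0.414, -0.91, 0.0], [0.0, -0.0, -1.0]]
force: [-0.3, 0.2, 0.4]
gripper_width: 0.0451
finger_force: 0.0
t 14.8 pos [ 0.5691 -0.0498  0.0823] yaw -0.4264 tilt [ 4.e-04  1.e-04 -1.e+00] F [-0.28  0.18  0.39] w 0.0451 ff 0.0 j [-0.21  0.48  1.72  0.    0.94  1.79]
shift [-0.0014 -0.0005  0.0248] turn 0.0002
```

```bash
python3 shift.py '0.045,-0.001,-0.0005,0.02,0
0.045,-0.001,-0.0005,0.0243,0
0.045,-0.001,-0.0005,0.0243,0
0.045,-0.001,-0.0005,0.0243,0
0,-0.001,-0.0005,0.0243,0
0,-0.001,-0.0005,0.0243,0
0,-0.001,-0.0005,0.0243,0
0,-0.001,-0.0005,0.0243,0'; python3 sh.py .5681 -.0487 .0575 -.4266
```

```text
time: 15.6
eef_pos: [0.5683, -0.0498, 0.0577]
ee_rot: [[0.91, -0.415, 0.0], [-0.415, -0.91, -0.0], [0.0, -0.0, -1.0]]
force: [-0.3, 0.3, 2.2]
gripper_width: 0.0199
finger_force: 25.0
t 15.6 pos [ 0.5683 -0.0498  0.0577] yaw -0.4277 tilt [ 4.e-04 -0.e+00 -1.e+00] F [-0.34  0.29  2.22] w 0.0199 ff 25.0 j [-0.21  0.51  1.74  0.    0.89  1.79]
shift [-0.0006 -0.0009  0.0002] turn -0.0011
```

```bash
python3 shift.py '0,0,0,-0.003,0
0,-0.0018,-0.0032,-0.003,-0.001
0,-0.0018,-0.0032,-0.003,-0.001
0,-0.0018,-0.0032,-0.003,-0.001
0,-0.0018,-0.0032,-0.001,-0.001
0,-0.0018,-0.0032,0.0005,-0.001
0,-0.0018,-0.0032,0.0005,-0.001
0,-0.0018,-0.0032,0.0005,-0.001'; python3 sh.py .5681 -.0487 .0575 -.4266;  python3 shift.py '0.045,0,0,0,0
0.045,0,0,0,0
0.045,0,0,0,0
0.045,0,0,-0.03,0
0.045,0,0,-0.08,0
0.045,0,0,-0.13,0
0.045,0,0,-0.17,0
0.045,0,0,-0.17,0'; python3 sh.py .528 -.282 .21 -.53
```

```text
time: 16.4
eef_pos: [0.5678, -0.0461, 0.0577]
ee_rot: [[0.91, -0.414, 0.0], [-0.414, -0.91, 0.0], [0.0, -0.0, -1.0]]
force: [-2.3, 0.4, 8.7]
gripper_width: 0.0197
finger_force: 25.0
t 16.4 pos [ 0.5678 -0.0461  0.0577] yaw -0.4267 tilt [ 2.e-04  1.e-04 -1.e+00] F [-2.35  0.44  8.73] w 0.0197 ff 25.0 j [-0.2   0.51  1.74  0.    0.89  1.8 ]
shift [0.0014 0.0023 0.0002] turn -0.0001
time: 17.2
eef_pos: [0.5718, -0.0469, 0.2331]
ee_rot: [[0.91, -0.414, 0.011], [-0.414, -0.91, -0.002], [0.011, -0.003, -1.0]]
force: [0.2, 0.6, -0.6]
gripper_width: 0.0453
finger_force: 0.0
t 17.2 pos [ 0.5718 -0.0469  0.2331] yaw -0.4266 tilt [ 0.0111 -0.0022 -0.9999] F [ 0.16  0.62 -0.61] w 0.0453 ff 0.0 j [-0.2   0.31  1.56  0.    1.26  1.8 ]
shift [0.0572 0.2322 0.0232] turn 0.1034
```

```bash
python3 shift.py '0.045,0.058,0.232,0.02,0.103
0.045,0.058,0.232,0.02,0.103
0.045,0.058,0.232,0.02,0.103
0.045,0.058,0.232,0.02,0.103
0.045,0.058,0.232,0.02,0.103
0.045,0.058,0.232,0.02,0.103
0.045,0.058,0.232,0.02,0.103
0.045,0.058,0.232,0.02,0.103'; python3 sh.py .528 -.2815 .11 -.53;python3 - <<'E'
from fit import *
t=arm.camera("top");cv2.imwrite("pics/p4t.png",t);x,y=334,214
for th in(120,140,155):
    w=(t[y:y+17,x:x+17,2]<th).astype(np.uint8)
    n,l,st,c=cv2.connectedComponentsWithStats(w)
    for k in range(1,n):
        q=c[k]+[x,y]
        P=least_squares(lambda p:proj("top",[p[0],p[1],.07])[0]-q,[.56,-.05]).x;d=P-[.5686,-.0487];a=-.4259
        print(th,st[k],q.round(1),P.round(4),(1e3*np.array([np.cos(a)*d[0]+np.sin(a)*d[1],-np.sin(a)*d[0]+np.cos(a)*d[1]])).round(1))
E
```

```text
time: 18.0
eef_pos: [0.5243, -0.2799, 0.2062]
ee_rot: [[0.863, -0.505, -0.001], [-0.505, -0.863, 0.002], [-0.002, -0.001, -1.0]]
force: [0.3, -0.2, 0.9]
gripper_width: 0.0453
finger_force: 0.0
t 18.0 pos [ 0.5243 -0.2799  0.2062] yaw -0.5292 tilt [-0.0011  0.0015 -1.    ] F [ 0.31 -0.16  0.85] w 0.0453 ff 0.0 j [-0.61  0.37  1.54  0.    1.24  1.49]
shift [ 0.0041 -0.0005  0.0962] turn 0.0008
120 [ 0  0  4  8 20] [335.  216.5] [ 0.5791 -0.0369] [ 4.7 15.1]
120 [6 7 3 3 8] [341.1 222.1] [ 0.5687 -0.0485] [0.  0.3]
140 [ 0  0  5  9 25] [335.2 216.8] [ 0.5786 -0.0373] [ 4.4 14.5]
140 [ 6  7  4  3 10] [341.2 222. ] [ 0.569  -0.0486] [0.3 0.2]
155 [ 0  0  5  9 25] [335.2 216.8] [ 0.5786 -0.0373] [ 4.4 14.5]
155 [ 5  6  5  5 16] [341.3 222.1] [ 0.5687 -0.0488] [ 0.2 -0. ]
155 [14  6  3  5  8] [349.1 222. ] [ 0.5693 -0.0633] [  6.6 -13. ]
155 [13 12  1  1  1] [347. 226.] [ 0.5616 -0.0594] [ -1.9 -12.7]
```

The spot is now within 0.5 mm of the crib's centre. On to the gauge.

```bash
python3 shift.py '0.045,0.0035,-0.0005,0.03,0
0.045,0.0035,-0.0005,0.07,0
0.045,0.0035,-0.0005,0.07,0
0.045,0.0035,-0.0005,0.07,0
0.045,0.0035,-0.0005,0.07,0'; python3 sh.py .528 -.2815 .109 -.53
```

```text
time: 18.55
eef_pos: [0.5291, -0.2827, 0.1388]
ee_rot: [[0.863, -0.504, 0.002], [-0.504, -0.863, -0.001], [0.003, 0.0, -1.0]]
force: [-0.4, 0.3, 0.5]
gripper_width: 0.0451
finger_force: 0.0
t 18.55 pos [ 0.5291 -0.2827  0.1388] yaw -0.5287 tilt [ 0.0022 -0.0013 -1.    ] F [-0.37  0.27  0.5 ] w 0.0451 ff 0.0 j [-0.61  0.44  1.61  0.    1.09  1.49]
shift [-0.0016 -0.0004  0.0298] turn 0.0013
```

```bash
python3 shift.py '0.045,-0.001,0,0.02,0
0.045,-0.001,0,0.0295,0
0.045,-0.001,0,0.0295,0
0.045,-0.001,0,0.0295,0
0,-0.001,0,0.0295,0
0,-0.001,0,0.0295,0
0,-0.001,0,0.0295,0
0,-0.001,0,0.0295,0
0,-0.001,0,0.0295,0' 40; python3 sh.py .528 -.2815 .109 -.53
```

```text
time: 19.45
eef_pos: [0.5273, -0.2823, 0.1079]
ee_rot: [[0.863, -0.505, 0.001], [-0.505, -0.863, -0.0], [0.001, -0.0, -1.0]]
force: [-0.3, -0.1, 3.1]
gripper_width: 0.0217
finger_force: 40.0
t 19.45 pos [ 0.5273 -0.2823  0.1079] yaw -0.5297 tilt [ 6.e-04 -3.e-04 -1.e+00] F [-0.26 -0.13  3.1 ] w 0.0217 ff 40.0 j [-0.61  0.48  1.64  0.    1.03  1.49]
shift [ 0.0003 -0.001  -0.0011] turn 0.0003
```

Gripped flush (21.7 mm). Lift straight out.

```bash
python3 shift.py '0,0,0,-0.02,0
0,0,0,-0.05,0
0,0,0,-0.09,0
0,0,0,-0.13,0
0,0,0,-0.13,0
0,0,0,-0.13,0
0,0,0,-0.13,0'; python3 sh.py .5687 -.0465 .19 -.53
```

```text
time: 20.15
eef_pos: [0.5258, -0.2814, 0.2357]
ee_rot: [[0.863, -0.505, -0.003], [-0.505, -0.863, 0.002], [-0.003, -0.0, -1.0]]
force: [0.6, -0.3, -1.2]
gripper_width: 0.0219
finger_force: 40.0
t 20.15 pos [ 0.5258 -0.2814  0.2357] yaw -0.5297 tilt [-0.0027  0.0019 -1.    ] F [ 0.65 -0.35 -1.17] w 0.0219 ff 40.0 j [-0.61  0.34  1.5   0.    1.3   1.49]
shift [-0.0815 -0.2243  0.046 ] turn 0.0003
```

```bash
python3 shift.py '0,-0.0815,-0.224,0,0
0,-0.0815,-0.224,0,0
0,-0.0815,-0.224,0,0
0,-0.0815,-0.224,0,0
0,-0.0815,-0.224,0,0
0,-0.0815,-0.224,0.04,0
0,-0.0815,-0.224,0.055,0
0,-0.0815,-0.224,0.055,0
0,-0.0815,-0.224,0.055,0
0,-0.0815,-0.224,0.055,0'; python3 sh.py .5687 -.0465 .176 -.53; python3 - <<'E'
from fit import *
s=arm.camera("side");t=arm.camera("top");cv2.imwrite("pics/p5s.png",s);cv2.imwrite("pics/p5t.png",t)
c=np.zeros((600,800,3),np.uint8);c[:600,:480]=cv2.resize(s[200:300,290:370],None,fx=6,fy=6,interpolation=2);c[:320,480:]=cv2.resize(t[182:262,300:380],None,fx=4,fy=4,interpolation=2)
cv2.imwrite("pics/p5.png",c)
for z in(.07,):
    for p in([.5687,-.0487,z],[.5687,-.0465,z],[.5687,-.0487,.0895]):
        print(p,((proj("side",p)[0]-[290,200])*6).round(1),((proj("top",p)[0]-[300,182])*4+[480,0]).round(1))
E
```

```text
time: 21.15
eef_pos: [0.5703, -0.0481, 0.1829]
ee_rot: [[0.863, -0.506, 0.001], [-0.506, -0.863, -0.0], [0.001, -0.0, -1.0]]
force: [1.2, 0.8, -1.1]
gripper_width: 0.0219
finger_force: 40.0
t 21.15 pos [ 0.5703 -0.0481  0.1829] yaw -0.5303 tilt [ 7.e-04 -0.e+00 -1.e+00] F [ 1.16  0.79 -1.12] w 0.0219 ff 40.0 j [-0.2   0.36  1.62  0.    1.16  1.9 ]
shift [-0.0022 -0.0006  0.0069] turn -0.0003
[0.5687, -0.0487, 0.07] [223.9 306.8] [645.  160.5]
[0.5687, -0.0465, 0.07] [223.2 303.1] [640.3 160.4]
[0.5687, -0.0487, 0.0895] [224.8 260.8] [646.4 151.4]
```

View pics/p5.png

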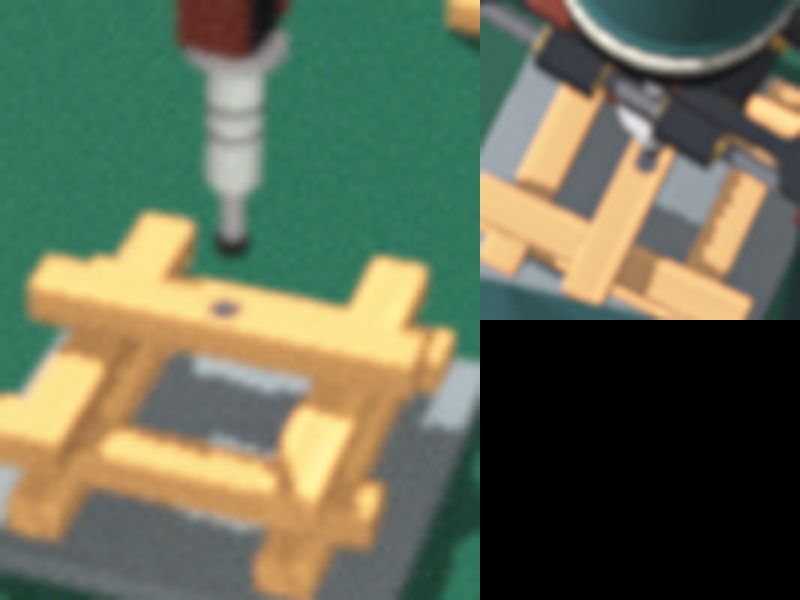

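Side crop: spot at (224,308), gauge upright with its foot end at about (232,246), i.e. ~2.5 mm too far in +x and ~2 mm in −y; top view shows the foot just over the spot. Correct while descending, and check numerically from here.

```bash
python3 shift.py '0,-0.0025,-0.0005,0.01,0
0,-0.0025,-0.0005,0.0195,0
0,-0.0025,-0.0005,0.0195,0
0,-0.0025,-0.0005,0.0195,0
0,-0.0025,-0.0005,0.0195,0
0,-0.0025,-0.0005,0.0195,0'; python3 sh.py .5687 -.0465 .1479 -.53; cat > tip.py <<'E'
from fit import *
s=arm.camera("side");cv2.imwrite("pics/tip.png",s)
st=arm.get_state();p=np.array(st["eef_pos"])
k=6
def blobs(im,th):
    c=cv2.resize(im[225:262,312:346],None,fx=k,fy=k,interpolation=cv2.INTER_CUBIC)[...,2]
    n,l,S,C=cv2.connectedComponentsWithStats((c<th).astype(np.uint8))
    for i in range(1,n):
        if 100<S[i,4]<2500: print(th,"box",((S[i,:4]+.5)/k+[311.5,224.5,0,0]).round(1),"cen",((C[i]+.5)/k-.5+[312,225]).round(2),S[i,4])
for f in("pics/p5s.png","pics/tip.png"):
    im=cv2.imread(f);print(f)
    for th in(60,120): blobs(im,th)
print("spot pred",proj("side",[.5687,-.0487,.07])[0].round(1),"tip pred if over spot",proj("side",[.5687,-.0487,p[2]-.0859])[0].round(1))
for d in([.001,0,0],[0,.001,0],[0,0,.001]): print((proj("side",np.array([.5687,-.0487,.07])+d)-proj("side",[.5687,-.0487,.07]))[0].round(2))
E
python3 tip.py
```

```text
time: 21.85
eef_pos: [0.5682, -0.046, 0.1632]
ee_rot: [[0.863, -0.505, 0.001], [-0.505, -0.863, -0.0], [0.001, -0.0, -1.0]]
force: [0.5, -0.6, -0.7]
gripper_width: 0.0224
finger_force: 40.0
t 21.85 pos [ 0.5682 -0.046   0.1632] yaw -0.5297 tilt [ 6.e-04 -0.e+00 -1.e+00] F [ 0.55 -0.58 -0.67] w 0.0224 ff 40.0 j [-0.2   0.38  1.65  0.    1.12  1.9 ]
shift [0.0007 0.0002 0.0153] turn 0.0003
pics/p5s.png
120 box [317.1 258.9   4.6   2.8] cen [319.37 260.41] 317
pics/tip.png
60 box [322.4 240.2   1.6   4.1] cen [323.25 242.63] 106
120 box [320.4 238.1   5.1   7.6] cen [323.16 242.28] 902
120 box [317.1 258.9   4.6   2.8] cen [319.41 260.42] 308
spot pred [327.3 251.1] tip pred if over spot [327.4 248.3]
[ 0.48 -0.02]
[-0.05 -0.28]
[ 0.01 -0.39]
```

```bash
sed -i 's/interpolation=cv2.INTER_CUBIC)\[...,2\]/interpolation=cv2.INTER_CUBIC).max(2)/; s/for th in(60,120)/for th in(75,100,140)/' tip.py; python3 tip.py
```

```text
pics/p5s.png
75 box [325.8 239.6   5.1   2.9] cen [328.2 240.9] 352
100 box [324.9 238.4   6.8   4.8] cen [328.15 240.8 ] 802
140 box [316.4 258.4   5.4   3.2] cen [319.3  260.17] 469
pics/tip.png
75 box [325.9 247.4   2.1   2.2] cen [326.81 248.32] 116
100 box [325.4 245.6   4.9   4.8] cen [327.33 247.92] 328
140 box [319.9 238.1   5.6   7.9] cen [322.87 242.41] 1008
140 box [316.2 258.4   5.6   3.2] cen [319.28 260.16] 483
spot pred [327.3 251.1] tip pred if over spot [327.4 248.3]
[ 0.48 -0.02]
[-0.05 -0.28]
[ 0.01 -0.39]
```

Foot is over the spot within ~1 mm in both directions. Press down stepwise.

```bash
python3 shift.py '0,0.0003,0,0.003,0
0,0.0003,0,0.006,0
0,0.0003,0,0.009,0
0,0.0003,0,0.011,0
0,0.0003,0,0.011,0
0,0.0003,0,0.011,0
0,0.0003,0,0.011,0
0,0.0003,0,0.011,0'; for i in 1 2 3; do python3 shift.py '0,0,0,0,0' | grep -E 'pos|force'; done; python3 sh.py .5687 -.0465 .1479 -.53
```

```text
time: 22.75
eef_pos: [0.5682, -0.0461, 0.1521]
ee_rot: [[0.863, -0.505, 0.0], [-0.505, -0.863, 0.0], [0.0, -0.0, -1.0]]
force: [-0.1, 0.2, 1.7]
gripper_width: 0.022
finger_force: 40.0
eef_pos: [0.5682, -0.0461, 0.1521]
force: [-1.2, 1.1, 0.9]
finger_force: 40.0
eef_pos: [0.5683, -0.0461, 0.1521]
force: [-0.2, 1.0, 1.7]
finger_force: 40.0
eef_pos: [0.5682, -0.0461, 0.152]
force: [0.1, -0.4, 1.9]
finger_force: 40.0
t 23.05 pos [ 0.5682 -0.0461  0.152 ] yaw -0.5298 tilt [ 1.e-04  1.e-04 -1.e+00] F [ 0.06 -0.42  1.85] w 0.0216 ff 40.0 j [-0.2   0.39  1.66  0.    1.09  1.9 ]
shift [0.0006 0.0001 0.0041] turn 0.0002
```

```bash
python3 shift.py '0,0.0003,0,0.002,0
0,0.0003,0,0.0035,0
0,0.0003,0,0.0038,0
0,0.0003,0,0.0038,0
0,0.0003,0,0.0038,0
0,0.0003,0,0.0038,0' | grep -E 'pos'; for i in 1 2 3 4 5 6 7 8; do python3 shift.py '0,0,0,0,0' | grep -E '^force'; done; python3 sh.py .5687 -.0465 .1479 -.53; python3 tip.py | tail -8
```

```text
eef_pos: [0.5683, -0.0462, 0.1482]
force: [-0.2, 0.8, 2.5]
force: [-0.2, -0.0, 1.6]
force: [-1.1, 0.7, 2.0]
force: [-0.8, 1.4, 1.9]
force: [-0.9, 0.9, 1.1]
force: [-0.9, 0.5, 2.4]
force: [-0.9, 0.5, 2.3]
force: [-1.0, 1.0, 1.9]
t 24.45 pos [ 0.5683 -0.0462  0.1481] yaw -0.5297 tilt [-2.e-04  2.e-04 -1.e+00] F [-1.01  0.96  1.9 ] w 0.022 ff 40.0 j [-0.2   0.39  1.66  0.    1.09  1.9 ]
shift [0.0005 0.0001 0.0002] turn 0.0003
100 box [325.4 249.9   3.2   2.6] cen [326.91 251.01] 216
140 box [319.9 239.2   3.4   6.6] cen [321.63 243.29] 375
140 box [324.9 249.1   4.2   3.9] cen [326.97 250.86] 456
140 box [316.6 258.4   5.2   3.2] cen [319.35 260.16] 458
spot pred [327.3 251.1] tip pred if over spot [327.3 254.1]
[ 0.48 -0.02]
[-0.05 -0.28]
[ 0.01 -0.39]
```

Averaged force ≈2 N + 1.3 N gauge weight ≈ 3.3 N, with 7.7 mm of travel by kinematics; add 0.4 mm, then check and hand in.

```bash
python3 shift.py '0,0.0003,0,0.0004,0
0,0.0003,0,0.0004,0
0,0.0003,0,0.0004,0
0,0.0003,0,0.0004,0
0,0.0003,0,0.0004,0' | grep -E '^force|pos'; for i in 1 2 3 4 5 6; do python3 shift.py '0,0,0,0,0' | grep -E '^force'; done; python3 sh.py .5687 -.0465 .1479 -.53; python3 -c "
from rig import arm
print(arm.hand_in())"
```

```text
eef_pos: [0.5686, -0.0464, 0.1477]
force: [-1.1, 1.3, 1.5]
force: [-2.8, 1.3, 2.9]
force: [-2.4, 0.1, 1.8]
force: [-1.5, 1.2, 2.0]
force: [-2.3, 1.0, 3.4]
force: [-1.9, 0.4, 2.6]
force: [-2.2, 1.0, 2.7]
t 25.6 pos [ 0.5686 -0.0464  0.1478] yaw -0.5297 tilt [-1.e-04  1.e-04 -1.e+00] F [-2.24  1.    2.75] w 0.0221 ff 40.0 j [-0.2   0.39  1.66  0.    1.09  1.9 ]
shift [ 0.0001  0.     -0.0001] turn 0.0003
the job is handed in; nothing more can be done
None
```

Both slats are laid and released. The gauge is held upright on the spot with the plunger about 8 mm in (estimated from arm position and force), and the job was handed in at 25.6 s; no verdict was shown.

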